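# Unlock the slide drawer and put its key away

### The job

The key has been left in the lock on top of the grey microscope-slide cabinet. Turn it clockwise until the drawer springs open, then turn it back until you feel the lock reach its stop (the worn lock has play, so this is a little beyond straight), straighten the key and draw it out; force nothing. Stand the key upright, fully down, in the slot of the wooden key block, and leave the drawer ajar and the other glassware where it is.

Things in the scene. Friction and masses are not known exactly. Their poses are not given: they have to be found in the camera images.
- lock (a point): Centre of the lock's level steel face (36 mm square), 106 mm above the bench, 6 mm above the cabinet's top. Its axis is vertical; x, y are the cabinet's axes. The slot is 18 mm (x) by 4.8 mm (y) in a 4 mm plate under which the blade turns: the key comes out only within about 0.08 rad of straight along this x; elsewhere the blade catches under the plate after rising 2 mm.
- key_bow (a point): Centre of the key's black plastic bow: a flat plate 28 mm wide (key's x), 9 mm thick (y), 34 mm tall (z, up). Below it a round 3.6 mm shank, 10 mm long, then a steel blade 16 wide (x), 3.4 thick (y), 18 mm long; bow's underside is 17 mm below this point. At the start the key is fully in the lock, its x along the lock's x, this point 21 mm above the lock's face. 30 g.
- key_tip (a point): Centre of the lower end of the key's blade, 45 mm below the bow's centre, same axes.
- plug (a joint): Turn of the lock's plug: 0 at home at its hard stop (start), growing clockwise from above to a hard stop at 1.15 rad; friction 0.05 N m, no spring. Releases the drawer at about 0.9. The blade has play in the plug: about 0.11 rad clockwise, 0.08 to 0.38 (unknown) anticlockwise; to bring the plug home the key must go beyond straight by that. Never twist the key with over 0.2 N m.
- drawer (a joint): How far the drawer stands open (m): 0 shut and locked (start); a spring opens it 0.030 towards the cabinet's -x when the lock lets it go. Its front stands 112 mm (its pull 126 mm) from the cabinet's centre when shut.
- cabinet: Grey slide cabinet, 200 x 200 x 100 mm, fixed to the bench. Origin at the centre of its underside; the drawer's grey front faces -x, the lock is 30 mm to -x of the centre.
- key_block_hole0 (a point): Centre of the mouth of the slot in the top of the wooden key block (56 x 56 mm, 36 mm high, fixed). The slot is 19 mm (along x) by 6.4 mm (along y), 24 mm deep, its rim chamfered 2 mm. With the key fully down, its tip is on the slot's floor and the bow's underside 4 mm above the block. Either way round will do.
- jar: Amber specimen jar with a lid, 54 mm across, 70 mm high; origin at the centre of its underside.
- beaker: Glass beaker, 68 mm across, 85 mm high; origin at the centre of its underside.
- petri_dish: Covered glass dish, 90 mm across, 14 mm high; origin at the centre of its underside.
Things that resemble listed ones, but are neither listed nor needed, are in the scene too. Of the things shaped like the part that bears key_block_hole0, the wooden one is meant.

How it is judged:
By the outcome, as a careful person would: the job done as asked, in the order asked, and still so for the second after the job is handed in, with the robot touching nothing.
It also fails if it takes over 58 s, if anything falls off the work surface, if the arm or the gripper's body presses on something with over 40 N, if the wrist force passes 120 N, or if a joint passes its speed limit or range.

### The arm

A 7-joint arm with a two-finger parallel gripper is mounted at the origin on the work surface. World frame = base frame: x ahead of the robot, y to its left, z up, the work surface at z = 0. Lengths are in mm, angles in rad, forces in N, time in s.
With the tool pointing down it reaches from about 425 to 925 mm from the base axis. Payload 6.8 kg.
Tool frame: the origin (TCP) lies at the very end of the fingers, on their centre line; the grasp point (between the pads) lies 19 mm behind it; y points along the fingers, x is the direction in which the jaws open and shut, and the axes are right-handed (so a half turn about y gives the same grasp; the last joint's range is limited). The gripper opens to 85 mm and grips with 20 to 120 N. Pads are 22 mm wide; open, the fingers measure 114 mm over their backs; the gripper's body (76 mm by 85 mm) begins 54 mm behind the grasp point. The pads swing forward as they close: fully open they stand 13 mm farther back than shut.
Start: joints at [0.995, 0.477, 0.022, 1.555, -0.011, 1.109, -0.083], TCP at [304.385, -602.492, 231.308] pointing down, gripper open.
Joint ranges: [-2.96, 2.96], [-0.34, 2.1], [-1.41, 1.46], [0.24, 2.44], [-1.37, 4.51], [0.17, 1.92], [-2.96, 2.96]. Speed limits (rad/s): [2.39, 2.39, 3.14, 3.14, 3.14, 3.14, 3.14].

### API

Orientations are given as a rotation vector (axis times angle).
In Python, from station import bot gives the robot as it stands. Calls block until the motion is done:
- bot.goto(position, orientation): joint-space move of the TCP to a pose.
- bot.line_to(position, attitude=None, max_speed=150, threshold=None): straight line of the TCP; attitude=None keeps the orientation; max_speed is the mean speed in mm/s. With threshold (N) it stops when the force on the tool has changed by that much, and returns True; else False.
- bot.set_joints(angles): joint-space move.
- bot.command_gripper(opening, strength=None): finger opening in mm; strength is the grip in N (None keeps the last); returns when the fingers have stopped.
- bot.wait(seconds).
- bot.ik(position, orientation): joint angles nearest the present ones, or None.
- bot.grab_frame(name): name is "scene" or "top"; returns the picture (400x640x3 uint8, red, green, blue); there is no depth.
- bot.calibration(name): a dict with "mtx" (3x3 intrinsics, pixels), "extrinsics" (4x4, takes a point from camera to world coordinates). Camera axes: x right, y up, looking along -z (the intrinsics and any distortion apply to the point x, -y, -z); pixel columns grow to the right and rows downward; lengths in mm; the calibration is good to about 2 mm. A picture is of the moment at which its call begins. calibration takes no time and is no camera call.
A pose or a line that the arm cannot do raises bot.Unreachable and nothing moves.
- bot.close_job(): hands the job in, once; it reports no verdict.
Trained networks look in the newest picture that a camera, given by its name, has taken for a name from the list of things; names that differ only in an ending like _2 or _b are one class to them, and where a whole thing is asked for, a point or a joint stands for the part that bears it (a point fixed in the world has none). Each returns a list of dicts, best first, with "confidence" (0 to 1); they miss things now and then, are a little off and sometimes report something else, mostly with a low value. They report only what shows in the picture. A call takes as long as a camera call. They do not tell look-alikes from the thing itself.
- bot.silhouettes(camera, query): "mask" (400x640 bool, what is visible of it).
- bot.mark_of(camera, query): "xyz" ([x, y, z] in mm, in world coordinates, good to about 4 mm: a listed point, or the origin of a listed thing).
Readings, each from a call of its own:
- bot.current_clock(): time.
- bot.current_q(): joint angles.
- bot.current_qd(): joint speeds.
- bot.current_joint_efforts(): joint torques, N m.
- bot.current_position(): TCP position.
- bot.current_eef_rot(): TCP orientation.
- bot.current_wrist_force(): force on the tool from outside, world axes, zero at the start.
- bot.current_moment(): the same for the moment, N m.
- bot.current_gripper_width(): finger opening in mm.
Only numpy, scipy, OpenCV 4.12 (cv2) and the standard library are available. Lean on these libraries where they do the work, as an engineer would, in place of code of your own. Each camera call takes 0.05 s, during which the arm holds its last target.

## Working session

There is one attempt and no reset: what is moved stays moved. The work goes in short steps, each a Python script; the robot and the scene stay as the last script left them, time stands still between calls to the robot, and variables do not carry over. Pictures are saved under pics/ and viewed, and the job is handed in when it is done.

```bash
ls; mkdir -p pics; python3 - <<'E'
from station import bot
import cv2
for n in ("scene","top"):
    f=bot.grab_frame(n); cv2.imwrite(f"pics/{n}0.png",f[:,:,::-1])
    c=bot.calibration(n); print(n,c)
for q in ("lock","key_bow","key_tip","cabinet","key_block_hole0","jar","beaker","petri_dish","drawer"):
    for n in ("scene","top"):
        try: print(q,n,[( [round(v) for v in d["xyz"]],round(d["confidence"],2)) for d in bot.mark_of(n,q)])
        except Exception as e: print(q,n,repr(e))
print(bot.current_clock(),bot.current_eef_rot())
E
```

```text
pics
scene {'mtx': array([[437.6914489 ,   0.        , 317.3233854 ],
       [  0.        , 437.6914489 , 198.97209506],
       [  0.        ,   0.        ,   1.        ]]), 'extrinsics': array([[-8.54515182e-01, -3.31256290e-01,  4.00091333e-01,
         1.04134708e+03],
       [ 5.19294577e-01, -5.62169173e-01,  6.43660596e-01,
         7.76487633e+02],
       [ 1.17023930e-02,  7.57783011e-01,  6.52401688e-01,
         8.89721786e+02],
       [ 0.00000000e+00,  0.00000000e+00,  0.00000000e+00,
         1.00000000e+00]])}
top {'mtx': array([[474.92245401,   0.        , 318.60229022],
       [  0.        , 474.92245401, 208.04035838],
       [  0.        ,   0.        ,   1.        ]]), 'extrinsics': array([[-2.48097780e-02,  9.94896790e-01, -9.78000657e-02,
         4.01762931e+02],
       [-9.99501726e-01, -2.65956539e-02, -1.69991163e-02,
        -1.56162664e+01],
       [-1.95134230e-02,  9.73295903e-02,  9.95060891e-01,
         1.39785914e+03],
       [ 0.00000000e+00,  0.00000000e+00,  0.00000000e+00,
         1.00000000e+00]])}
lock scene [([614, 144, 104], 0.68)]
lock top [
[... 282 characters left out ...]
lock_hole0 scene [([472, -298, 34], 0.91), ([353, -282, 36], 0.67), ([587, -358, 36], 0.57), ([485, -186, 35], 0.56)]
key_block_hole0 top [([482, -178, 36], 0.94), ([584, -355, 38], 0.59), ([469, -297, 35], 0.58), ([352, -279, 36], 0.57)]
jar scene [([671, -295, 1], 0.94)]
jar top [([672, -294, -2], 0.58)]
beaker scene [([530, -478, 2], 0.56)]
beaker top [([525, -476, 4], 0.68)]
petri_dish scene []
petri_dish top [([526, 438, 1], 0.85)]
drawer scene ValueError('it knows: beaker, cabinet, jar, key_block_hole, key_bow, key_tip, lock, petri_dish')
drawer top ValueError('it knows: beaker, cabinet, jar, key_block_hole, key_bow, key_tip, lock, petri_dish')
0.9 [-1.3948986   0.85811516 -0.85817005]
```

View pics/scene0.png

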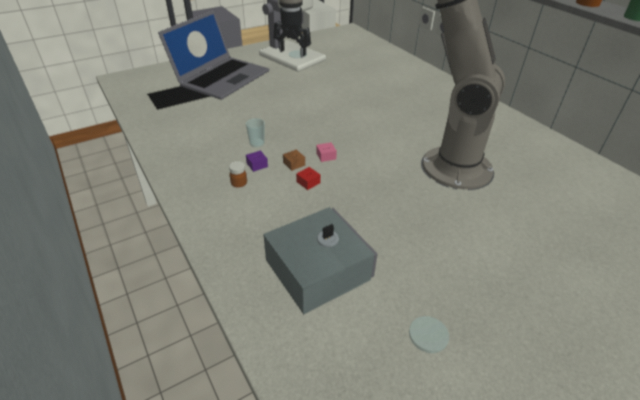

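View pics/top0.png

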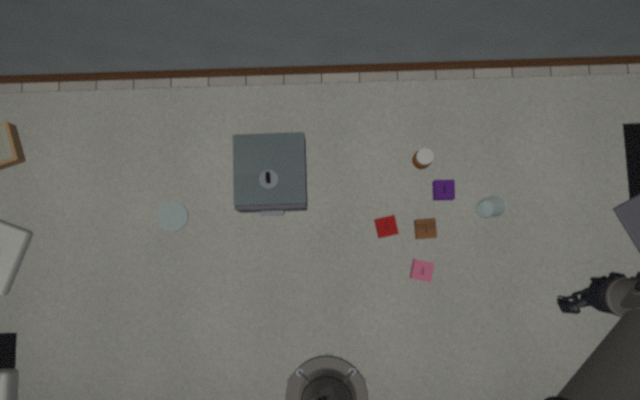

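```bash
cat > h.py <<'E'
import numpy as np, cv2
from scipy.spatial.transform import Rotation as R
def proj(cal,P):
    E=cal["extrinsics"];K=cal["mtx"]
    p=(np.linalg.inv(E)@np.r_[P,1])[:3]; p=np.array([p[0],-p[1],-p[2]])
    u=K@p; return u[:2]/u[2]
def unproj(cal,uv,z):
    E=cal["extrinsics"];K=cal["mtx"]
    d=np.linalg.inv(K)@np.r_[uv,1]; d=np.array([d[0],-d[1],-d[2]]); d=E[:3,:3]@d
    o=E[:3,3]; return o+d*(z-o[2])/d[2]
E
python3 - <<'E'
from station import bot
from h import *
print(R.from_rotvec(bot.current_eef_rot()).as_matrix().round(3), bot.current_gripper_width())
import pickle
for n in ("scene","top"):
    f=bot.grab_frame(n); cal=bot.calibration(n)
    for q,P in (("key_bow",None),("key_block_hole0",(470,-298)),("cabinet",None),("lock",None)):
        for d in bot.silhouettes(n,q):
            m=d["mask"].astype(np.uint8); ys,xs=np.nonzero(m)
            if len(xs)==0: continue
            c=max(cv2.findContours(m,0,2)[0],key=cv2.contourArea)
            print(n,q,round(d["confidence"],2),len(xs),(xs.mean().round(1),ys.mean().round(1)),cv2.minAreaRect(c))
            np.save(f"m_{n}_{q}_{int(xs.mean())}.npy",m)
    for nm,b in (("block",{"scene":(294,160),"top":(425,228)}),("lock",{"scene":(328,235),"top":(268,180)})):
        u,v=b[n]; s=26 if nm=="block" else 26
        cv2.imwrite(f"pics/{n}_{nm}.png",cv2.resize(f[v-s:v+s,u-s:u+s,::-1],(572,572),interpolation=cv2.INTER_CUBIC))
E
python3 -c "
import cv2,numpy as np
a=[cv2.resize(cv2.imread(f'pics/{n}_{m}.png'),(300,300)) for n in('scene','top') for m in('block','lock')]
cv2.imwrite('pics/m.png',np.vstack([np.hstack(a[:2]),np.hstack(a[2:])]))"
```

```text
[[ 0.451  0.     0.893]
 [-0.893 -0.     0.451]
 [ 0.    -1.     0.   ]] 85.37076499106237
scene key_bow 0.68 127 (np.float64(328.0), np.float64(230.5)) ((328.0, 230.5), (13.0, 10.0), 90.0)
scene key_block_hole0 0.89 328 (np.float64(326.6), np.float64(151.4)) ((327.0, 151.0), (18.0, 20.0), 90.0)
scene key_block_hole0 0.81 307 (np.float64(256.5), np.float64(159.9)) ((256.61767578125, 159.9705810546875), (17.220029830932617, 20.130455017089844), 75.96376037597656)
scene key_block_hole0 0.65 379 (np.float64(293.5), np.float64(159.1)) ((293.52056884765625, 159.05479431152344), (19.194747924804688, 22.940065383911133), 69.44395446777344)
scene key_block_hole0 0.59 376 (np.float64(308.5), np.float64(177.6)) ((308.50006103515625, 177.50003051757812), (19.230182647705078, 22.807893753051758), 63.43495178222656)
scene cabinet 0.98 7639 (np.float64(319.0), np.float64(257.9)) ((320.9482116699219, 254.46221923828125), (90.32398986816406, 101.87606048583984), 62.7004280090332)
scene lock 0.88 7677 (np.float64(318.9), np.float64(258.2)) ((320.60003662109375, 255.2000274658203), (90.33714294433594,
[... 397 characters left out ...]
.5)) ((421.30767822265625, 270.4615783691406), (21.96500587463379, 20.003847122192383), 11.309932708740234)
top key_block_hole0 0.8 421 (np.float64(385.5), np.float64(226.4)) ((385.45294189453125, 226.28822326660156), (20.499929428100586, 21.367652893066406), 77.47119140625)
top key_block_hole0 0.57 459 (np.float64(443.2), np.float64(189.9)) ((443.0, 190.0), (20.0, 22.0), 90.0)
top cabinet 0.84 5780 (np.float64(269.5), np.float64(173.0)) ((269.22613525390625, 174.5088348388672), (82.98908233642578, 73.8003158569336), 88.15238952636719)
top lock 0.68 5748 (np.float64(269.1), np.float64(173.0)) ((269.23284912109375, 174.2876739501953), (82.16588592529297, 74.76355743408203), 87.87889862060547)
```

View pics/m.png

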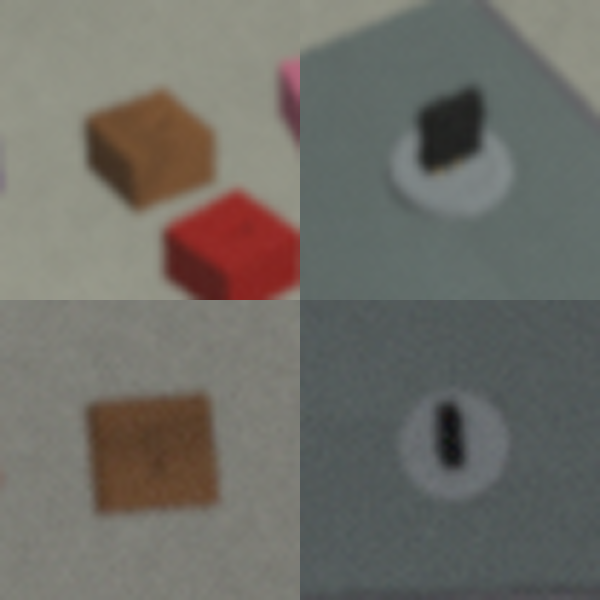

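```bash
python3 - <<'E'
from station import bot
from h import *
for n in ("scene","top"):
    a=np.mean([bot.grab_frame(n).astype(float) for _ in range(10)],0); np.save(f"avg_{n}.npy",a)
    ims=[]
    for nm,b in (("block",{"scene":(294,160),"top":(425,228)}),("lock",{"scene":(328,235),"top":(268,180)})):
        u,v=b[n]; s=14 if nm=="block" else 18
        c=a[v-s:v+s,u-s:u+s,::-1]; c=np.clip((c-c.min())/(c.max()-c.min())*(500 if nm=="block" else 255),0,255).astype(np.uint8)
        ims.append(cv2.resize(c,(400,400),interpolation=cv2.INTER_CUBIC))
    cv2.imwrite(f"pics/{n}_avg.png",np.hstack(ims))
print(bot.current_clock())
E
python3 -c "
import cv2,numpy as np
cv2.imwrite('pics/m2.png',cv2.resize(np.vstack([cv2.imread('pics/scene_avg.png'),cv2.imread('pics/top_avg.png')]),(600,600)))"
```

```text
2.4
```

View pics/m2.png

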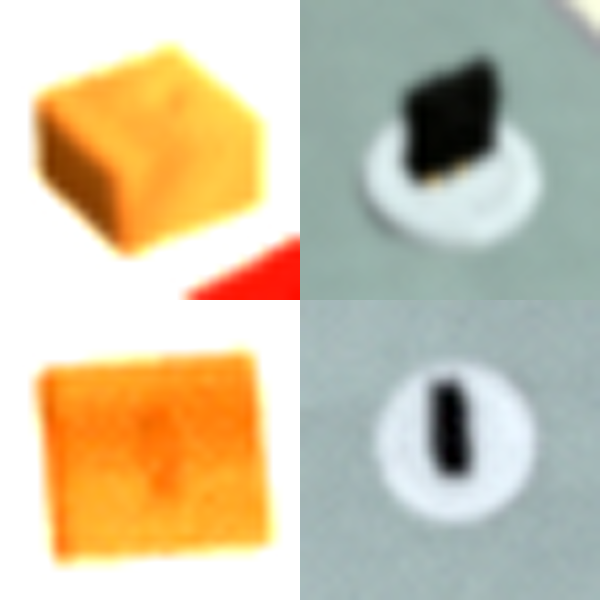

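```bash
cat > fit.py <<'E'
from station import bot
from h import *
from scipy.optimize import minimize
S=8
def box(cx,cy,yaw,dx,dy,z0,z1,ox=0):
    c,s=np.cos(yaw),np.sin(yaw)
    return np.array([[cx+c*(x+ox)-s*y,cy+s*(x+ox)+c*y,z] for x in(-dx/2,dx/2) for y in(-dy/2,dy/2) for z in(z0,z1)])
def fit(img,cal,feat,dims,x0,win,top_only=False,sig=0.9,exclude=None):
    u0,v0,u1,v1=win
    F=feat(img)[v0:v1,u0:u1]
    def cov(p):
        P=box(*p,*dims); uv=np.array([proj(cal,q) for q in P])
        pts=((uv-[u0,v0]+.5)*S-.5)
        h=cv2.convexHull(pts.astype(np.float32))
        m=np.zeros(((v1-v0)*S,(u1-u0)*S),np.uint8)
        cv2.fillConvexPoly(m,np.round(h*16).astype(np.int32),255,shift=4)
        m=cv2.GaussianBlur(m.astype(np.float32)/255,(0,0),sig*S)
        return cv2.resize(m,(u1-u0,v1-v0),interpolation=cv2.INTER_AREA)
    def cost(p):
        m=cov(p).ravel(); A=np.c_[m,np.ones_like(m)]
        r=np.linalg.lstsq(A,F.ravel(),rcond=None)
        return r[1][0]/F.var()/F.size if len(r[1]) else 1
    best=None
    for dy in(-.1,0,.1):
        sc=np.array([3,3,.06]); st=np.array(x0)+[0,0,dy]
        r=minimize(lambda q:cost(q*sc+st),np.zeros(3),method="Nelder-Mead",options=dict(xatol=.01,fatol=1e-6,initial_simplex=np.array([[0,0,0],[1,0,0],[0,1,0],[0,0,1.]])))
        p=r.x*sc+st
        if best is None or r.fun<best[1]: best=(p,r.fun)
    return best
E
cat > run1.py <<'E'
from fit import *
A={n:np.load(f"avg_{n}.npy") for n in("scene","top")}; C={n:bot.calibration(n) for n in A}
sat=lambda a: np.clip((a[...,0]-a[...,2])/(a.sum(2)+1),0,.3)
blk=lambda a: np.minimum(a.sum(2)/3,90)
print("block scene",fit(A["scene"],C["scene"],sat,(56,56,0,36),(472,-298,0.05),(278,145,309,168)))
print("block top",fit(A["top"],C["top"],sat,(56,56,0,36),(472,-298,0.05),(409,213,441,243)))
print("key scene",fit(A["scene"],C["scene"],blk,(28,9,110,144),(616,145,0.05),(316,218,340,242)))
print("key top",fit(A["top"],C["top"],blk,(28,9,110,144),(616,145,0.05),(258,168,279,194)))
E
python3 run1.py
```

```text
block scene (array([ 4.68385630e+02, -3.00536493e+02, -4.32690128e-02]), np.float64(0.06721005776908649))
block top (array([ 4.70220904e+02, -2.98111587e+02,  6.15113998e-02]), np.float64(0.040280135939411696))
key scene (array([6.14051677e+02, 1.39828128e+02, 1.77953198e-01]), np.float64(0.09028989434312178))
key top (array([6.15078796e+02, 1.42299007e+02, 5.37729075e-02]), np.float64(0.1412378614831035))
```

```bash
python3 - <<'E'
from fit import *
A={n:np.load(f"avg_{n}.npy") for n in("scene","top")}; C={n:bot.calibration(n) for n in A}
lsd=cv2.createLineSegmentDetector()
for n,w in(("scene",(255,200,385,312)),("top",(222,120,318,225)),("top",(405,208,445,248)),("scene",(270,140,320,175))):
    u0,v0,u1,v1=w
    g=A[n].mean(2)[v0:v1,u0:u1]; g=np.clip((g-g.min())/(g.max()-g.min())*255,0,255).astype(np.uint8)
    K=4; g=cv2.resize(g,None,fx=K,fy=K,interpolation=cv2.INTER_CUBIC)
    z=100 if u0 in(255,222) else 36
    for l in lsd.detect(g)[0][:,0]:
        a=(l[:2]+.5)/K-.5+[u0,v0]; b=(l[2:]+.5)/K-.5+[u0,v0]
        L=np.hypot(*(a-b))
        if L>(25 if z==100 else 9):
            P,Q=unproj(C[n],a,z),unproj(C[n],b,z); d=Q-P
            y=(np.arctan2(d[1],d[0])+np.pi/4)%(np.pi/2)-np.pi/4
            print(n,z,a.round(1),b.round(1),P[:2].round(1),Q[:2].round(1),"len",np.hypot(*d[:2]).round(1),"yaw",y.round(3))
E
```

```text
scene 100 [301.1 311.4] [263.8 257.2] [777.2 293.3] [778.2 114.8] len 178.6 yaw 0.005
scene 100 [365.4 282.1] [308.  311.5] [613.1 299.9] [764.9 301. ] len 151.8 yaw 0.008
scene 100 [333.  207.2] [377.2 253.3] [538.3  48.1] [536.7 243.3] len 195.3 yaw 0.008
scene 100 [263.2 233.3] [329.4 206.3] [744.1  41.6] [544.6  40. ] len 199.5 yaw 0.008
scene 100 [264.  235.3] [302.8 288.7] [745.5  49.1] [744.5 243.3] len 194.2 yaw 0.005
top 100 [305.7 150.7] [307.3 209.5] [690.4  38.6] [526.2  37.7] len 164.3 yaw 0.005
top 100 [282.4 209.8] [238.9 212.5] [527.2 106.1] [522.9 226.2] len 120.2 yaw 0.036
top 100 [233.2 202. ] [232.2 134.5] [552.5 241.9] [742.6 243.1] len 190.2 yaw 0.007
top 100 [232.4 134.1] [302.7 131.5] [743.6 242.6] [745.1  45.5] len 197.1 yaw 0.008
top 100 [305.  201.7] [303.1 137.6] [547.9  43.4] [727.8  44.9] len 179.9 yaw 0.008
top 36 [415.  239.2] [413.1 219.3] [ 438.9 -264.9] [ 496.1 -262.1] len 57.3 yaw 0.048
top 36 [434.7 217.6] [436.7 236.6] [ 499.3 -324. ] [ 444.8 -326.8] len 54.7 yaw 0.053
top 36 [412.6 219.4] [434.  217.4] [ 495.6 -260.8] [ 499.8 -321.8] len 61.2 ya
[... 184 characters left out ...]
cene 36 [291.1 170.7] [282.8 162.4] [ 518.1 -228.5] [ 519.7 -282.3] len 53.8 yaw 0.029
scene 36 [294.2 174. ] [308.6 166.3] [ 517.8 -207.9] [ 457.5 -220.2] len 61.6 yaw 0.201
scene 36 [308.5 166. ] [319.4 173.8] [ 456.7 -221.9] [ 447.7 -168.2] len 54.5 yaw 0.166
scene 36 [304.4 165.1] [290.4 170.4] [ 465.8 -232.7] [ 519.4 -230.9] len 53.6 yaw 0.034
scene 36 [282.5 153.6] [295.6 149. ] [ 497.  -327.5] [ 445.2 -329.5] len 51.8 yaw 0.038
scene 36 [304.8 156. ] [304.8 165.4] [ 439. -277.] [ 465.6 -230.9] len 53.2 yaw -0.525
scene 36 [295.8 148.9] [304.9 156.6] [ 444.2 -329.6] [ 440.3 -273.6] len 56.1 yaw 0.07
scene 36 [284.  155.6] [291.4 162.9] [ 498.3 -314.6] [ 496.8 -265.4] len 49.2 yaw 0.029
```

```bash
cat >> h.py <<'E'
def att(psi,half=0):
    # psi: key yaw (world, ccw+). tool x along -key y (half=0)
    psi=psi+half*np.pi
    c,s=np.cos(psi),np.sin(psi)
    X=np.array([s,-c,0]); Y=np.array([0,0,-1.]); Z=np.cross(X,Y)
    return R.from_matrix(np.c_[X,Y,Z]).as_rotvec()
E
python3 - <<'E'
from station import bot
from h import *
print(bot.current_q().round(3))
for h in(0,1):
  for psi in(0.007,-1.2,0.4):
    q=bot.ik([614.7,142.3,113.],att(psi,h)); print(h,psi,None if q is None else np.round(q,3))
  for psi in (0.05,): 
    q=bot.ik([469.5,-299,60.],att(psi,h)); print(h,"blk",None if q is None else np.round(q,3))
print(bot.current_wrist_force(),bot.current_moment(),bot.current_clock())
E
```

```text
[ 0.995  0.477  0.022  1.555 -0.011  1.109 -0.083]
0 0.007 [-0.065  0.558 -0.356  1.746  0.242  0.881 -2.09 ]
0 -1.2 [-1.084  0.967  1.263  1.816 -1.012  1.182 -2.249]
0 0.4 [-0.029  0.566 -0.406  1.743  0.276  0.889 -1.725]
0 blk [ 4.540e-01  5.080e-01  1.000e-03  1.974e+00 -1.000e-03  6.600e-01
 -1.065e+00]
1 0.007 [ 0.224  0.661 -0.779  1.725  0.544  0.985  0.816]
1 -1.2 [ 0.127  0.614 -0.631  1.732  0.435  0.939 -0.308]
1 0.4 [ 0.217  0.657 -0.769  1.726  0.536  0.981  1.215]
1 blk [ 0.904  0.577 -0.579  1.943  0.451  0.753  1.683]
[-1.2705898   0.14561581  0.10047479] [-0.0246196   0.01375896 -0.00691643] 2.4
```

```bash
python3 - <<'E'
from station import bot
from h import *
bot.command_gripper(40,40)
bot.set_joints([-0.23,.477,0,1.555,0,1.109,1.3])
print(bot.current_position(),bot.current_clock())
for psi in(0.007,-1.25,0.45):
    q=bot.ik([614.7,142.3,114.],att(psi,1)); print(psi,None if q is None else np.round(q,3))
bot.goto([614.7,142.3,190],att(0.007,1))
print(bot.current_q().round(3),bot.current_position().round(1),bot.current_clock(),bot.current_gripper_width())
print(bot.current_wrist_force(),bot.current_moment())
for n in("scene","top"):
    cv2.imwrite(f"pics/{n}_2.png",bot.grab_frame(n)[:,:,::-1])
E
python3 -c "
import cv2,numpy as np
a=cv2.imread('pics/scene_2.png')[130:300,220:400];b=cv2.imread('pics/top_2.png')[100:270,180:360]
cv2.imwrite('pics/m3.png',cv2.resize(np.hstack([a,b]),(800,378),interpolation=2))"
```

```text
[668.77210251  91.06964607 231.12297196] 5.675
0.007 [-0.302  0.531 -0.032  1.763  0.022  0.848  1.233]
-1.25 [-0.491  0.539  0.224  1.777 -0.154  0.842  0.126]
0.45 [-0.239  0.534 -0.118  1.759  0.079  0.854  1.628]
[-0.304  0.445 -0.032  1.707  0.016  0.991  1.238] [613.9 142.6 189.5] 6.1083 40.06260530565351
[ 0.51392463 -0.02744381  0.72102115] [-0.02370863 -0.04951346 -0.01306943]
```

View pics/m3.png

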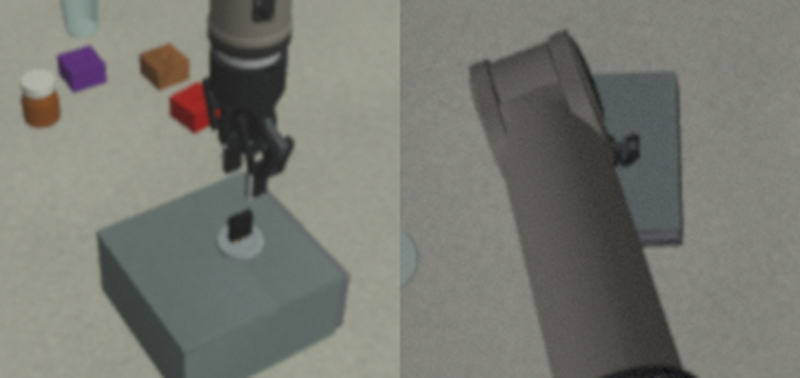

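```bash
cat >> h.py <<'E'
def st(bot,tag=""):
    p=bot.current_position(); f=bot.current_wrist_force(); m=bot.current_moment(); r=R.from_rotvec(bot.current_eef_rot()).as_matrix()
    psi=np.arctan2(r[0,0],-r[1,0])-np.pi; psi=(psi+np.pi)%(2*np.pi)-np.pi
    print(tag,"t",round(bot.current_clock(),2),"p",p.round(1),"F",f.round(1),"M",m.round(3),"psi",round(psi,3),"w",round(bot.current_gripper_width(),1))
    return p,f,m,psi
E
python3 - <<'E'
from station import bot
from h import *
print(bot.line_to([614.7,142.3,114],att(0.007,1),max_speed=100,threshold=8))
st(bot,"down")
bot.wait(.2); st(bot,"settled")
bot.command_gripper(16); st(bot,"16")
bot.command_gripper(0,20); st(bot,"grip")
bot.wait(.2); st(bot,"grip")
E
```

```text
False
down t 7.12 p [615.3 142.4 114.7] F [-0.1  0.3  0. ] M [ 0.001  0.023 -0.009] psi 0.007 w 40.3
settled t 7.32 p [615.1 142.4 114.7] F [-0.  -0.  -0.1] M [-0.008 -0.004 -0.042] psi 0.007 w 40.0
16 t 7.67 p [614.7 142.3 114.1] F [-0.3  0.1  0.1] M [-0.022 -0.029  0.008] psi 0.007 w 16.4
grip t 7.89 p [614.7 142.3 114. ] F [0.7 0.2 0.7] M [-0.004  0.089 -0.052] psi 0.007 w 8.8
grip t 8.09 p [614.7 142.3 114.1] F [ 0.3 -0.4  1.2] M [-0.005  0.1    0.019] psi 0.007 w 8.6
```

```bash
cat >> h.py <<'E'
def mz(bot,n=5):
    v=[];f=[]
    for _ in range(n):
        bot.wait(0.01); v.append(bot.current_moment()); f.append(bot.current_wrist_force())
    return np.mean(v,0),np.mean(f,0)
def turn(bot,d):
    q=np.array(bot.current_q()); 
    bot.set_joints(q+[0,0,0,0,0,0,d])
E
python3 - <<'E'
from station import bot
from h import *
bot.command_gripper(0,40)
m,f=mz(bot,8); print("base",m.round(3),f.round(2),bot.current_clock())
v=[bot.current_moment()[2] for _ in range(4)]; print(v)
for i in range(4):
    turn(bot,-0.05); m,f=mz(bot,5); print(i,m.round(3),f.round(2),round(bot.current_clock(),2),bot.current_q()[6].round(3))
st(bot)
E
```

```text
base [-0.056  0.137 -0.003] [-0.43 -0.23  2.05] 8.375
[np.float64(0.04510432607027391), np.float64(0.04510432607027391), np.float64(0.04510432607027391), np.float64(0.04510432607027391)]
0 [-0.019 -0.    -0.015] [ 0.09 -0.28  0.8 ] 8.67 1.184
1 [ 0.129 -0.023 -0.006] [-0.19  0.72  0.91] 8.96 1.136
2 [ 0.234 -0.037  0.061] [0.12 0.92 0.58] 9.25 1.088
3 [ 0.19  -0.039  0.056] [0.37 0.53 0.9 ] 9.54 1.04
 t 9.54 p [614.9 142.7 114.1] F [0.2 0.2 1. ] M [ 0.211 -0.062  0.06 ] psi -0.185 w 8.0
```

```bash
cat > tt.py <<'E'
from h import *
import json,os
def seq(bot,targets,lim,n=4,log=True):
    """turn J7 so that psi goes to each target (psi = q7 - Q7OFF); stop when |Mz|>lim"""
    q=np.array(json.load(open("q0.json")))
    for t in targets:
        q[6]=t+q0off(); bot.set_joints(q); m,f=mz(bot,n)
        print(f"psi {t:.3f} M {m.round(3)} F {f.round(1)} t {bot.current_clock():.2f}")
        if abs(m[2])>lim: print("LIMIT"); return t
    return None
def q0off(): return json.load(open("off.json"))
E
python3 - <<'E'
from station import bot
import json
from tt import *
q=list(map(float,bot.current_q())); json.dump(q,open("q0.json","w"))
r=R.from_rotvec(bot.current_eef_rot()).as_matrix(); psi=np.arctan2(-r[0,0],r[1,0]); print(psi,r.round(3))
json.dump(q[6]-psi,open("off.json","w"))
seq(bot,np.arange(-.28,-1.01,-.09),0.13)
st(bot)
E
```

```text
-0.1853353602475251 [[ 0.184  0.001 -0.983]
 [ 0.983  0.001  0.184]
 [ 0.001 -1.    -0.   ]]
psi -0.280 M [ 0.223 -0.039 -0.001] F [0.1 1.  0.6] t 9.82
psi -0.370 M [ 0.275 -0.096  0.048] F [0.3 1.3 0.5] t 10.11
psi -0.460 M [ 0.397 -0.167  0.03 ] F [ 0.6  1.6 -0.1] t 10.39
psi -0.550 M [ 0.521 -0.25   0.024] F [ 1.3  1.9 -0.4] t 10.68
psi -0.640 M [ 0.635 -0.312  0.054] F [ 1.1  2.5 -0.2] t 10.96
psi -0.730 M [ 0.739 -0.38   0.017] F [ 1.8  3.  -1.3] t 11.24
psi -0.820 M [ 0.848 -0.44   0.011] F [ 1.7  3.9 -1. ] t 11.53
psi -0.910 M [ 0.891 -0.383  0.008] F [ 1.6  3.3 -0.9] t 11.81
psi -1.000 M [ 1.09  -0.661  0.032] F [ 2.8  4.4 -2.1] t 12.09
 t 12.09 p [615.2 143.1 114.2] F [ 2.9  4.2 -1. ] M [ 1.051 -0.667  0.058] psi -0.995 w 7.7
```

```bash
cat >> tt.py <<'E'
def shift(bot,d):
    """shift stored q0 by small cartesian d (mm), at its present angle"""
    p=np.array(bot.current_position()); o=bot.current_eef_rot()
    dq=np.array(bot.ik(p+np.array(d,float),o))-np.array(bot.ik(p,o))
    assert abs(dq).max()<.05,dq
    q=np.array(json.load(open("q0.json"))); q=q+dq
    json.dump(list(map(float,q)),open("q0.json","w")); return dq
E
python3 - <<'E'
from station import bot
from tt import *
q=np.array(json.load(open("q0.json"))); q[6]=-1.0+q0off(); json.dump(list(q),open("q0.json","w"))
print(shift(bot,[.4,.7,0]).round(4))
seq(bot,[-1.0],.13); st(bot)
f=bot.grab_frame("top");g=bot.grab_frame("scene"); cv2.imwrite("pics/a4.png",cv2.resize(np.hstack([g[130:330,220:420],f[100:300,180:380]])[:,:,::-1],(800,400),interpolation=2))
E
```

```text
[-0.0009  0.0008 -0.     -0.0014  0.      0.0006 -0.0009]
psi -1.000 M [ 0.749 -0.459  0.032] F [ 1.8  2.9 -0.8] t 12.38
 t 12.38 p [615.3 143.2 114.1] F [ 2.2  3.4 -0.8] M [ 0.76  -0.487  0.032] psi -0.998 w 8.3
```

View pics/a4.png

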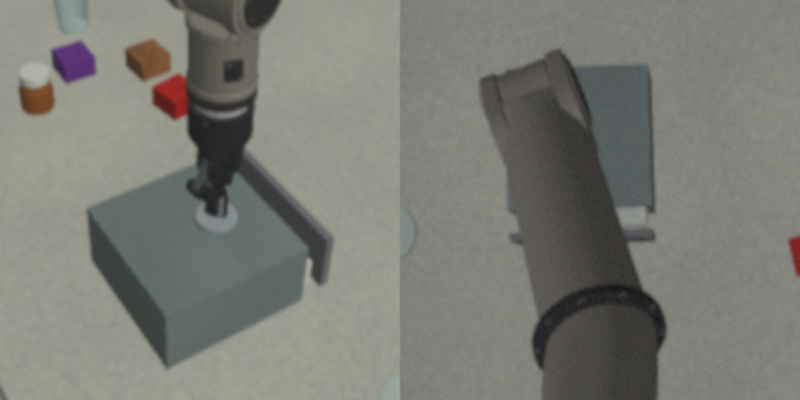

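```bash
cat >> tt.py <<'E'
def arc(bot,targets,lim,a=(617.1,142.2),e=(-2.4,.1),z=114,n=4):
    for t in targets:
        c,s=np.cos(t),np.sin(t); p=np.array(a)+np.array([[c,-s],[s,c]])@np.array(e)
        bot.goto([p[0],p[1],z],att(t,1)); m,f=mz(bot,n)
        print(f"psi {t:.3f} M {m.round(3)} F {f.round(1)} t {bot.current_clock():.2f} p {bot.current_position().round(1)}")
        if abs(m[2])>lim: print("LIMIT"); return t
E
python3 - <<'E'
from station import bot
from tt import *
arc(bot,[-1.0,-.9],.13)
E
```

```text
psi -1.000 M [-0.026  0.329  0.046] F [-1.4 -0.4  3.5] t 12.76 p [615.5 143.4 114. ]
psi -0.900 M [-0.204  0.198  0.012] F [-0.7 -0.7  3.8] t 13.04 p [615.7 143.4 114.1]
```

```bash
python3 - <<'E'
from station import bot
from tt import *
r=arc(bot,[-.75,-.6,-.45,-.3,-.15,-.03,.03],.11)
if r is None: arc(bot,np.arange(.06,.14,.025),.1,n=7)
E
```

```text
psi -0.750 M [-0.161  0.035  0.012] F [-0.2 -0.9  3.1] t 13.32 p [615.6 143.6 114.1]
psi -0.600 M [-0.078  0.029  0.034] F [-0.3  0.1  3.7] t 13.61 p [615.3 143.6 114. ]
psi -0.450 M [-0.277  0.073  0.005] F [-0.8 -1.   3.8] t 13.89 p [615.  143.1 114. ]
psi -0.300 M [-0.197 -0.015  0.02 ] F [ 0.1 -0.6  3.4] t 14.18 p [615.  143.  114.1]
psi -0.150 M [-0.096 -0.132 -0.002] F [ 0.9 -0.6  3.6] t 14.46 p [614.8 142.8 114. ]
psi -0.030 M [ 0.03  -0.154 -0.005] F [0.7 0.1 3.2] t 14.74 p [614.8 142.6 114.1]
psi 0.030 M [ 0.133 -0.237 -0.031] F [0.7 0.2 3.2] t 15.03 p [614.8 142.5 114.1]
psi 0.060 M [ 0.255 -0.299 -0.041] F [1.1 0.9 2.8] t 15.33 p [614.8 142.5 114.1]
psi 0.085 M [ 0.403 -0.349 -0.027] F [1.3 2.  2.6] t 15.64 p [614.8 142.4 114. ]
psi 0.110 M [ 0.571 -0.385 -0.032] F [1.9 2.2 2.7] t 15.95 p [614.8 142.4 114.1]
psi 0.135 M [ 0.702 -0.419 -0.034] F [2.  2.6 2.6] t 16.26 p [614.8 142.3 114.1]
```

```bash
cat >> tt.py <<'E'
def adapt(bot,p,targets,lim,k=.3,n=7):
    p=np.array(p,float)
    for t in targets:
        bot.goto([p[0],p[1],p[2]],att(t,1)); m,f=mz(bot,n)
        print(f"psi {t:.3f} M {m.round(3)} F {f.round(1)} t {bot.current_clock():.2f} cmd {p.round(1)} p {bot.current_position().round(1)} q7 {bot.current_q()[6]:.3f}")
        p[:2]+=np.clip(k*f[:2],-.7,.7)
        if abs(m[2])>lim: print("LIMIT"); break
    return p
E
python3 - <<'E'
from station import bot
from tt import *
adapt(bot,[615.3,142.7,114.2],[.135,.16,.185,.21,.235],.1)
E
```

```text
psi 0.135 M [ 0.31   0.047 -0.017] F [-0.4  1.3  3.5] t 16.57 cmd [615.3 142.7 114.2] p [614.9 142.4 114. ] q7 1.207
psi 0.160 M [-0.079  0.164 -0.015] F [-0.7 -0.5  3.5] t 16.88 cmd [615.2 143.1 114.2] p [614.9 142.5 114. ] q7 1.228
psi 0.185 M [-0.251  0.06  -0.006] F [-0.3 -0.9  3.2] t 17.18 cmd [615.  143.  114.2] p [614.9 142.5 114.1] q7 1.250
psi 0.210 M [-0.287 -0.058 -0.045] F [ 0.1 -1.2  1.9] t 17.49 cmd [614.9 142.7 114.2] p [614.9 142.4 114. ] q7 1.272
psi 0.235 M [-0.154 -0.096 -0.051] F [-0.  -0.2  1.3] t 17.80 cmd [614.9 142.3 114.2] p [614.9 142.4 114.1] q7 1.294
```

```bash
python3 - <<'E'
from station import bot
from tt import *
adapt(bot,[614.9,142.3,114.2],[.26,.285,.31,.335,.36],.1)
st(bot)
E
```

```text
psi 0.260 M [-0.104 -0.142 -0.038] F [ 0.5 -0.5  0.4] t 18.11 cmd [614.9 142.3 114.2] p [614.8 142.4 114.1] q7 1.316
psi 0.285 M [ 0.018 -0.08  -0.042] F [ 0.2 -0.1 -0.1] t 18.42 cmd [615.  142.1 114.2] p [614.9 142.3 114.1] q7 1.338
psi 0.310 M [ 0.065  0.004 -0.022] F [ 0.1  0.4 -0. ] t 18.73 cmd [615.1 142.1 114.2] p [614.9 142.2 114.1] q7 1.360
psi 0.335 M [ 0.032  0.094 -0.024] F [-0.6  0.  -0.3] t 19.03 cmd [615.1 142.2 114.2] p [615.  142.2 114.1] q7 1.381
psi 0.360 M [ 0.034 -0.034 -0.048] F [-0.2 -0.1 -0.9] t 19.34 cmd [614.9 142.2 114.2] p [615.  142.2 114.1] q7 1.403
 t 19.34 p [615.  142.2 114.1] F [-0.6  0.6 -0.8] M [ 0.039 -0.016 -0.032] psi 0.359 w 8.4
```

```bash
python3 - <<'E'
from station import bot
from tt import *
adapt(bot,[614.9,142.2,114.2],[.38,.4,.42,.44],.09,n=8)
st(bot)
g=bot.grab_frame("scene"); cv2.imwrite("pics/a5.png",cv2.resize(g[170:270,270:390,::-1],(720,600),interpolation=2))
E
```

```text
psi 0.380 M [ 0.044 -0.125 -0.135] F [ 0.7  0.3 -1.8] t 19.66 cmd [614.9 142.2 114.2] p [615.  142.2 114.1] q7 1.420
LIMIT
 t 19.66 p [615.  142.2 114.1] F [ 0.5  0.4 -1.7] M [-0.039 -0.125 -0.122] psi 0.379 w 8.1
```

View pics/a5.png

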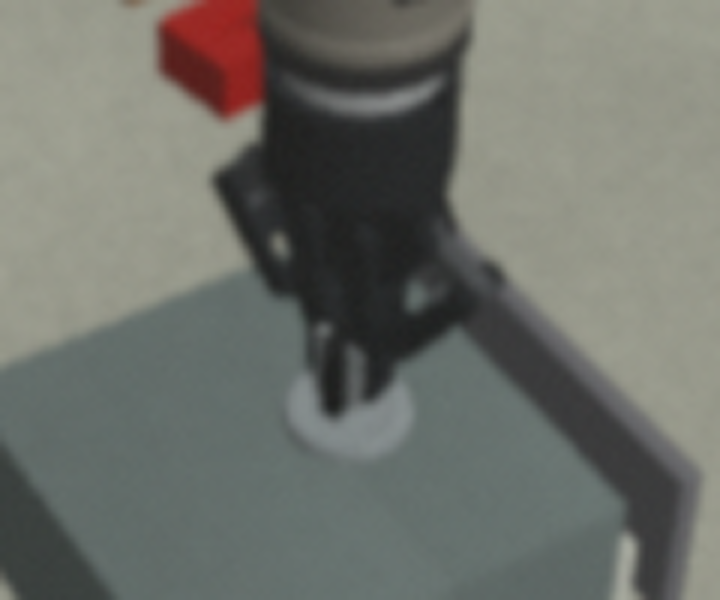

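```bash
python3 - <<'E'
from station import bot
from tt import *
p=adapt(bot,[614.9,142.2,114.2],[.2,.007,.007],.15,n=5)
print("stop?",bot.line_to([p[0],p[1],118.2],att(.007,1),max_speed=12,threshold=5)); st(bot)
m,f=mz(bot,6);print(m.round(3),f.round(2))
E
```

```text
psi 0.200 M [0.01  0.018 0.006] F [-0.2 -0.1 -0.5] t 20.02 cmd [614.9 142.2 114.2] p [614.9 142.3 114.3] q7 1.268
psi 0.007 M [-0.015 -0.    -0.003] F [ 0.1 -0.   0. ] t 20.35 cmd [614.9 142.2 114.2] p [614.8 142.2 114.2] q7 1.102
psi 0.007 M [ 0.002 -0.024  0.005] F [-0.4  0.5 -0.5] t 20.64 cmd [614.9 142.2 114.2] p [614.9 142.1 114.2] q7 1.098
stop? False
 t 21.12 p [614.8 142.3 118.3] F [-0.2 -0.4 -0.2] M [-0.036  0.074  0.01 ] psi 0.007 w 8.0
[ 0.012 -0.    -0.021] [-0.25 -0.05 -0.14]
```

```bash
python3 - <<'E'
from station import bot
from tt import *
print("stop?",bot.line_to([614.9,142.2,145],att(.007,1),max_speed=40,threshold=5)); st(bot)
print("stop?",bot.line_to([614.9,142.2,215],att(.007,1),max_speed=120,threshold=None)); st(bot)
g=bot.grab_frame("scene"); cv2.imwrite("pics/a6.png",cv2.resize(g[130:270,250:418,::-1],(720,600),interpolation=2))
E
```

```text
stop? False
 t 21.99 p [614.8 142.1 144.9] F [ 0.4  0.4 -0.3] M [-0.01  -0.056 -0.005] psi 0.007 w 8.3
stop? False
 t 22.73 p [614.4 141.9 214.2] F [-0.4  0.  -0.4] M [-0.035 -0.006 -0.017] psi 0.007 w 8.5
```

View pics/a6.png

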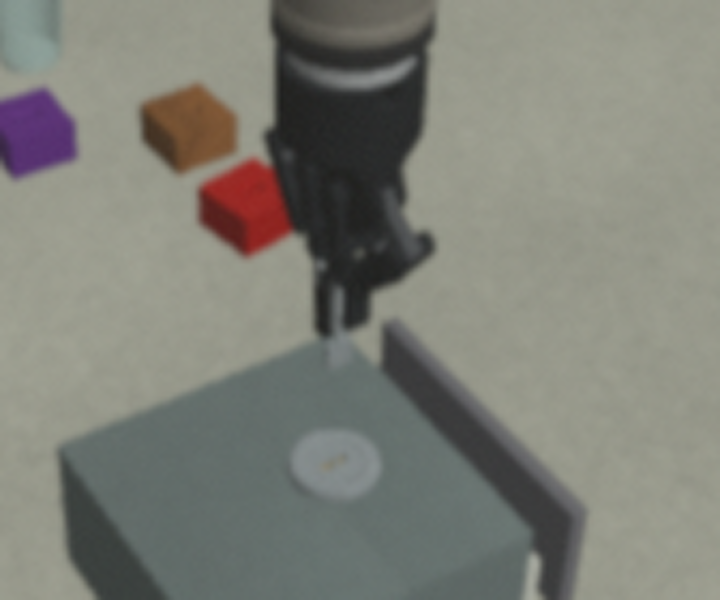

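```bash
python3 - <<'E'
from station import bot
from tt import *
print(np.round(bot.ik([469.9,-298.1,120],att(.055,1)),2))
bot.goto([469.9,-298.1,130],att(.055,1)); st(bot)
bot.line_to([469.9,-298.1,80],att(.055,1),max_speed=100); bot.wait(.3); st(bot)
print(bot.current_q().round(2))
for n in("scene","top"):
    a=np.mean([bot.grab_frame(n).astype(float) for _ in range(4)],0); np.save(f"hov_{n}.npy",a)
g=np.load("hov_scene.npy")[110:190,250:350,::-1]; h=np.load("hov_top.npy")[190:270,380:480,::-1]
cv2.imwrite("pics/a7.png",cv2.resize(np.clip(np.hstack([g,h])*1.6,0,255).astype(np.uint8),(800,320),interpolation=2))
E
```

```text
[ 0.59  0.42 -0.17  1.93  0.1   0.79  1.99]
 t 24.5 p [ 471.1 -296.9  130.2] F [ 0.1 -0.1 -0. ] M [ 0.001 -0.031 -0.013] psi 0.057 w 8.3
 t 25.45 p [ 470.2 -298.3   80.5] F [ 0.7 -0.6 -0.5] M [ 0.051 -0.024 -0.002] psi 0.055 w 8.6
[ 0.58  0.48 -0.16  1.96  0.12  0.71  1.98]
```

View pics/a7.png

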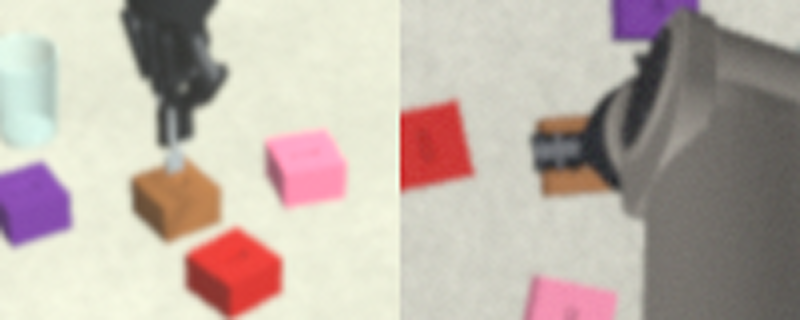

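```bash
python3 - <<'E'
from station import bot
from h import *
c=bot.calibration("scene")
g=np.load("hov_scene.npy")
b=np.array([-.9,-2.4,0])
w=(280,135,310,170);s=20
im=cv2.resize(np.clip(g[w[1]:w[3],w[0]:w[2],::-1]*1.6,0,255).astype(np.uint8),None,fx=s,fy=s,interpolation=2)[:600]
def d(P,col):
    u=proj(c,np.array(P)+b); x=(u-[w[0],w[1]]+.5)*s; cv2.circle(im,tuple(int(v) for v in x),4,col,-1)
T=np.array([470.2,-298.3,80.5]); t=T-[0,0,32.2]
for k in(-8,8):
    for dz in(0,18): d(t+[k,k*.055,dz],(0,0,255))
for k in(-28,28):
    for l in(-28,28): d([469.9+k-.055*l,-298.1+l+.055*k,36],(255,0,0))
for k in(-9.5,9.5): d([469.9+k,-298.1+.055*k,36],(0,255,0))
cv2.imwrite("pics/a8.png",im)
E
```

```text
(no output)
```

View pics/a8.png

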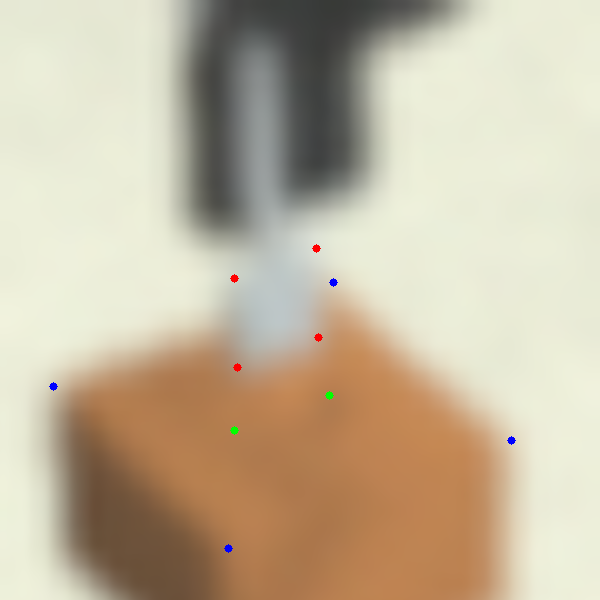

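```bash
python3 - <<'E'
from station import bot
from tt import *
A=att(.055,1)
bot.line_to([469.9,-298.1,71],A,max_speed=60); m,f=mz(bot,4); print(f.round(1)); st(bot)
print(bot.line_to([469.9,-298.1,60],A,max_speed=20,threshold=5)); st(bot)
E
```

```text
[ 0.2 -0.5 -0.1]
 t 26.18 p [ 469.5 -297.9   70.5] F [ 0.6 -0.4 -0. ] M [ 0.002  0.003 -0.029] psi 0.055 w 8.6
False
 t 26.88 p [ 469.9 -298.1   60. ] F [ 0.4  0.8 -0.1] M [-0.048  0.021  0.04 ] psi 0.055 w 8.6
```

```bash
python3 - <<'E'
from station import bot
from tt import *
A=att(.055,1)
print(bot.line_to([469.9,-298.1,47],A,max_speed=25,threshold=6)); _,f,_,_=st(bot)
print(bot.line_to([469.9,-298.1,41.5],A,max_speed=8,threshold=4)); st(bot)
m,f=mz(bot,5); print(m.round(3),f.round(2))
E
```

```text
False
 t 27.55 p [ 469.9 -298.1   46.9] F [-0.3  0.8 -0.1] M [-0.002 -0.017  0.04 ] psi 0.055 w 8.4
True
 t 28.02 p [ 470.  -298.2   44. ] F [-0.4  0.6  4.6] M [ 0.04   0.177 -0.015] psi 0.055 w 8.3
[0.088 0.158 0.013] [-0.54  0.14  5.12]
```

Floor contact at TCP z=44.0 (predicted 44.2). I'll release, retreat and look.

```bash
python3 - <<'E'
from station import bot
from tt import *
A=att(.055,1)
bot.command_gripper(30,20); st(bot)
bot.line_to([469.9,-298.1,160],A,max_speed=100); st(bot)
bot.set_joints([1.0,.45,0,1.5,0,1.15,1.5]); st(bot)
for n in("scene","top"):
    a=np.mean([bot.grab_frame(n).astype(float) for _ in range(4)],0); np.save(f"fin_{n}.npy",a)
    cv2.imwrite(f"pics/fin_{n}.png",a[:,:,::-1])
g=np.load("fin_scene.npy")[125:185,264:324,::-1]; h=np.load("fin_top.npy")[200:260,395:455,::-1]
cv2.imwrite("pics/a9.png",cv2.resize(np.clip(np.hstack([g,h])*1.6,0,255).astype(np.uint8),(800,400),interpolation=2))
for n in("scene","top"):
  for q in("key_bow","key_tip"):
    print(n,q,[(np.round(d["xyz"]),round(d["confidence"],2)) for d in bot.mark_of(n,q)])
E
```

```text
t 28.41 p [ 469.3 -297.8   43.2] F [ 0.5 -1.  -0.8] M [-0.024  0.004  0.002] psi 0.055 w 30.3
 t 29.73 p [ 469.5 -297.9  159.3] F [-0.1 -0.7 -0. ] M [-0.021 -0.007  0.058] psi 0.055 w 30.0
 t 31.1 p [ 321.4 -611.   272.5] F [ 0.1  0.  -0.8] M [ 0.063 -0.013  0.024] psi -1.067 w 30.1
scene key_bow [(array([ 473., -298.,   60.]), 0.52), (array([530., 442.,   4.]), 0.33)]
scene key_tip [(array([ 470., -298.,   16.]), 0.55), (array([644., 142.,  -0.]), 0.26)]
top key_bow [(array([ 468., -300.,   52.]), 0.38), (array([ 524., -479.,    5.]), 0.22)]
top key_tip [(array([ 473., -301.,   12.]), 0.57), (array([640., 142.,   2.]), 0.44)][ WARN:0@7.174] global loadsave.cpp:1063 imwrite_ Unsupported depth image for selected encoder is fallbacked to CV_8U.
```

View pics/a9.png

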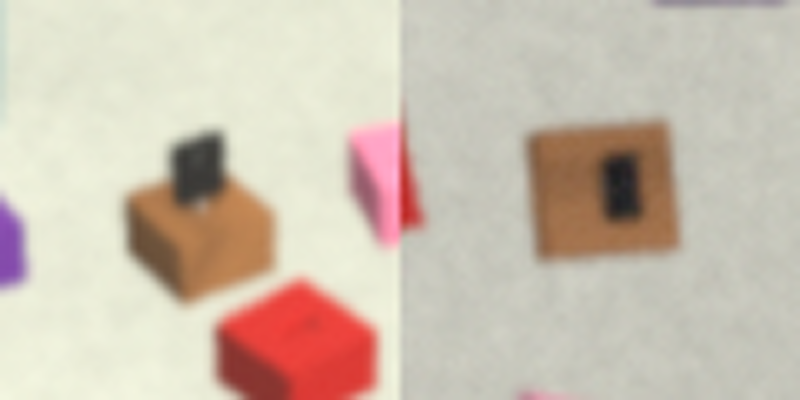

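View pics/fin_scene.png

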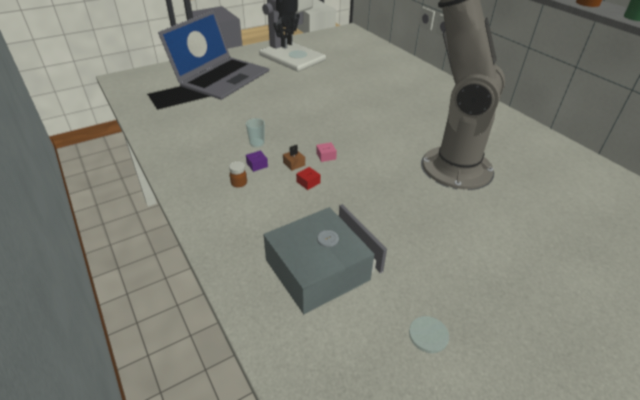

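View pics/fin_top.png

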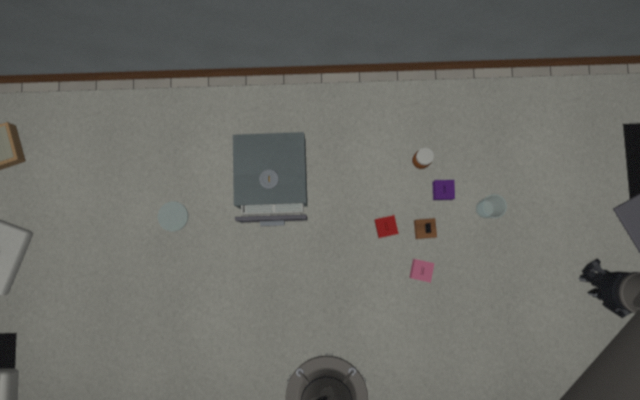

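The scene view shows the key upright in the brown block at (293,152) and the drawer ajar at (362,238). The jar, beaker and dish are where they were. Handing in.

```bash
python3 - <<'E'
from station import bot
bot.close_job()
E
```

```text
the job is handed in; nothing more can be done
```

The key stands upright and fully down in the wooden block, the drawer is ajar, and the job was handed in after about 31 s.

- **Opening:** I turned the key clockwise to 1.0 rad, and the pictures showed the drawer sprung open.
- **Turning back:** I turned it anticlockwise until the torque rose sharply, from about 0.05 to 0.13 N m, at 0.38 rad beyond straight. I took that as the lock's stop and straightened the key. No averaged twist reading was above 0.14 N m, against the 0.2 limit.
- **Drawing out and placing:** The key came out with no noticeable force. It met the slot's floor within 0.2 mm of the height worked out beforehand, and I let go there.

**Last checks:** The pictures show the key upright with a sliver of steel under the bow, and the jar, beaker and dish where they were. The trained networks put the key at the block, with its tip near 12–16 mm height, though only at 0.4–0.6 confidence.

**Less certain:**
- I could not see the plug's final position. That it is home rests on the torque rise alone, which came at the very end of the range given for the play.
- While turning clockwise, the sideways force reached about 5 N because the grip was slightly off the lock's axis. I corrected for this on the way back.

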